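# Hold the bore probe centred in the boring jig

## Task

The measuring probe with the black handle and yellow collar hangs in the blue slotted fork of the wooden rack: take it by the handle and draw it out through the open end of the slot. Then lower it straight down the middle of the big steel guide bush of the boring jig, without ever touching the jig or the board under it, until the yellow collar hovers about one centimetre above the rim of the bush. Finish there while still holding the probe upright, still and centred in the bush, and leave the other things on the bench alone.

Things in the scene. Friction and masses are not known exactly. Their poses are not given: they have to be found in the camera images.
- probe: Loose upright probe, about 0.22 kg. Origin on its axis at the yellow collar's underside, z up. Collar 46 mm across, z 0 to 8 mm; black square handle 24 x 24 mm, z 8 to 63 mm, faces square to x and y; steel stem 10 mm across, z 0 to -60 mm; sensing head 22 mm across, z -59 to -80 mm. At the start the collar rests on the fork, stem in the slot, head below it, handle nearly square to the rack.
- probe_head (a point): Centre of the probe's steel sensing head, on the axis, 70 mm below the probe's origin. The head is too thick to be lifted through the fork's slot.
- rack: Fixed wooden rack with a blue level fork, top 105 mm and underside 95 mm above the bench. Origin under its centre at bench height, z up. The slot, 16 mm wide, runs along x at y = 0 from its closed end x = +17 mm to its open end x = -55 mm (roughly towards the robot). Prongs 34 mm wide each. Nothing rises above the fork. Base board 160 x 120 mm, 12 mm thick.
- fork_slot (a point): Point in the fork's slot at the height of the fork's top, straight above the rack's origin; axes as the rack's.
- jig: Fixed boring jig: aluminium plate 160 (x) x 150 (y) mm, 20 mm thick, top 110 mm above the bench, on two wooden side walls, over a wooden board 20 mm thick. Origin under its centre at bench height, z up, straight below the bush. The dark steel guide bush in its middle has a 36 mm bore, is 48 mm outside and 24 mm long. Two 8 mm screw holes are not used.
- bush_mouth (a point): Centre of the bush's upper rim, 114 mm above the bench (4 mm above the plate), on the bore's axis, z up along the bore. The bore ends 24 mm below; the board's top is 94 mm below.
- tape: Bystander, loose: black and yellow tape measure, 70 x 42 x 66 mm. Origin at its underside.
- cutter: Bystander, loose: round steel cutter head with red teeth, 60 mm across, 44 mm high. Origin at its underside.
- glue: Bystander, loose: white glue bottle with red cap, 60 mm across, 170 mm high. Origin at its underside.
- sander: Bystander, loose: cork sanding block with wooden grip, 120 x 65 x 45 mm. Origin at its underside.
- driver: Bystander, loose: screwdriver with orange handle, lying.
- offcut: Bystander, loose: wooden offcut, 150 x 60 x 25 mm. Origin at its underside.
There are look-alikes about, which are no part of the job. What is shaped like the rack but pink is not meant.

How it is judged:
By the outcome, as a careful person would: the job done as asked, in the order asked, and still so for the second after the job is handed in, while the arm keeps its last pose, push and grip.
It also fails if it takes over 45 s, if anything falls off the work surface, if the arm or the gripper's body presses on something with over 40 N, if the wrist force passes 120 N, or if a joint passes its speed limit or range.

## Robot

A 6-joint arm with a two-finger parallel gripper is mounted at the origin on the work surface. World frame = base frame: x ahead of the robot, y to its left, z up, the work surface at z = 0. Lengths are in mm, angles in rad, forces in N, time in s.
With the tool pointing down it reaches from about 150 to 775 mm from the base axis. Payload 6.1 kg.
Tool frame: the origin (TCP) lies midway between the tips of the shut fingers; the grasp point (between the pads) lies env.hold_point_z behind it (env.hold_point_z is the distance from the TCP to the grasp point, in mm); z points along the fingers, y is the direction in which the jaws open and shut (so a half turn about z gives the same grasp; the last joint's range is limited). The gripper opens to 85 mm and grips with 20 to 120 N. Pads are 22 mm wide; open, the fingers measure 114 mm over their backs; the gripper's body (76 mm by 85 mm) begins 54 mm behind the grasp point. The pads swing forward as they close: fully open they stand 13 mm farther back than shut.
Start: joints at [-1.342, 0.126, -0.04, 1.405, 0, 1.571], TCP at [119.069, -511.303, 231.295] pointing down, gripper open.
Joint ranges: [-2.72, 2.72], [-0.95, 1.95], [-1.27, 1.35], [-1.78, 2.02], [-1.46, 1.47], [-3.14, 3.14]. Speed limits (rad/s): [2.39, 2.39, 3.01, 3.14, 3.14, 3.14].

## Interface

Orientations are given as a unit quaternion [x, y, z, w].
In Python, from station import env, capture, camera_params, ticket gives the robot as it stands. The module is installed in compiled form; this text tells all that it offers.
- The arm moves only by the tool arm_command, never from a script. Its argument "deltas" is a list of rows, each a list of 5 numbers: the shift along the tool's x, y, z in units of 60 mm (1.0 is 60 mm), then the turn about the tool's z in units of 6 degrees (1.0 is 6 degrees), then the finger opening in mm, from 0 to 85.4. In form: [[dx, dy, dz, turn, gripper], ...]. A call has 1 to 20 rows; each row is the pose to reach, as a shift and turn from the pose commanded when the call began, along the tool's axes at that moment; what a row does not reach only later rows make up. A row lasts 1/8 s, in which the tool goes at most 62.5 mm and 10.7 degrees, less where a joint would pass 70% of its speed; a pose out of reach is approached as far as the arm can. A call with a gripper value outside its range is refused whole. The fingers move at their own pace and stop on an object; "force" is the grip in N (left out, the last holds). Time passes only in rows, so rows that repeat a pose let the fingers close. It gives the time, the measured TCP pose, the force and the opening at its end, in the units of the state.
- env.state(): the state, without advancing time (a new reading comes with each control period).
- capture(name): name is "scene" or "top"; returns (picture, depth): 480x640x3 uint8, red, green, blue; 480x640 float32, mm along the optical axis (not along the pixel's ray), 0 where there is no reading.
- camera_params(name): a dict with "fx", "fy", "cx", "cy" (pixels), "world_to_cam" (4x4, takes a point from world to camera coordinates). Camera axes: x right, y up, looking along -z (the intrinsics and any distortion apply to the point x, -y, -z); pixel columns grow to the right and rows downward; lengths in mm; the calibration is good to about 2 mm. A picture is of the moment at which its call begins. camera_params takes no time and is no camera call.
- ticket.sign_off(): hands the job in, once; it reports no verdict.
The state is a dict: "time_s": time; "joint_positions": joint angles; "dq": joint speeds; "joint_torque": joint torques, N m; "tool_pos": TCP position; "eef_rot": TCP orientation; "force": force on the tool from outside, world axes, zero at the start; "torque": the same for the moment, N m; "width": finger opening in mm.
Only numpy, scipy, OpenCV 4.12 (cv2) and the standard library are available. Lean on these libraries where they do the work, as an engineer would, in place of code of your own. Each camera call takes 0.05 s, during which the arm holds its last target.

## Working session

There is one attempt and no reset: what is moved stays moved. The work goes in short steps, Python scripts to look and compute and a tool call to move; the robot and the scene stay as the last step left them, time stands still between calls to the robot, and variables do not carry over. Pictures are saved under pics/ and viewed, and the job is handed in when it is done.

Besides the shell and the picture viewer there is one more tool, called after "Call:" by a JSON object that holds its "name" and its "arguments". arm_command: Moves the arm, as the interface text tells. Its arguments: {"type":"object","properties":{"deltas":{"type":"array"},"force":{"type":"number"}},"required":["deltas"]}

```bash
mkdir -p pics
cat > h.py <<'E'
import numpy as np, cv2
from station import env, capture, camera_params, ticket
def grab(n,tag):
    im,d=capture(n); cv2.imwrite(f'pics/{tag}.png',im[...,::-1]); np.save(f'pics/{tag}.npy',d); return im,d
def px2w(n,u,v,d):
    p=camera_params(n); x=(u-p['cx'])/p['fx']*d; y=(v-p['cy'])/p['fy']*d
    return (np.linalg.inv(p['world_to_cam'])@np.array([x,-y,-d,1]))[:3]
def w2px(n,P):
    p=camera_params(n); c=p['world_to_cam']@np.array([*P,1]); 
    return np.array([p['cx']+p['fx']*c[0]/-c[2], p['cy']+p['fy']*-c[1]/-c[2]])
def ray(n,u,v,z):
    a=px2w(n,u,v,0.); b=px2w(n,u,v,1.); t=(z-a[2])/(b-a)[2]; return a+t*(b-a)
E
python3 - <<'E'
from h import *
np.set_printoptions(precision=3,suppress=True)
print(env.hold_point_z, env.state())
for n in('scene','top'):
    print(camera_params(n)); grab(n,n+'0')
E
```

```text
18.700000000000003 {'time_s': 0.0, 'joint_positions': array([-1.342,  0.126, -0.041,  1.405, -0.   ,  1.571]), 'dq': array([ 0.001, -0.   , -0.   ,  0.   ,  0.   , -0.003]), 'joint_torque': array([  0.   , -43.592,  35.292,   0.017,  -0.   ,  -0.   ]), 'tool_pos': array([ 118.971, -510.908,  230.51 ]), 'eef_rot': array([ 0.993,  0.114, -0.   , -0.001]), 'force': array([-0.039, -0.196,  0.327]), 'torque': array([ 0.007, -0.042, -0.012]), 'width': 85.17221322476341}
{'fx': 537.7663219527491, 'fy': 537.7663219527491, 'cx': 316.3839067459754, 'cy': 241.56345345273596, 'world_to_cam': array([[    0.516,     0.856,    -0.017,  -224.158],
       [   -0.7  ,     0.433,     0.568,   273.74 ],
       [    0.494,    -0.281,     0.823, -1581.883],
       [    0.   ,     0.   ,     0.   ,     1.   ]])}
{'fx': 437.1749970909601, 'fy': 437.1749970909601, 'cx': 318.3458769834328, 'cy': 238.05261909080556, 'world_to_cam': array([[    0.005,    -1.   ,    -0.006,   -10.498],
       [    0.991,     0.004,     0.131,  -461.126],
       [   -0.131,    -0.007,     0.991, -1215.871],
       [    0.   ,     0.   ,     0.   ,     1.   ]])}
```

View pics/scene0.png

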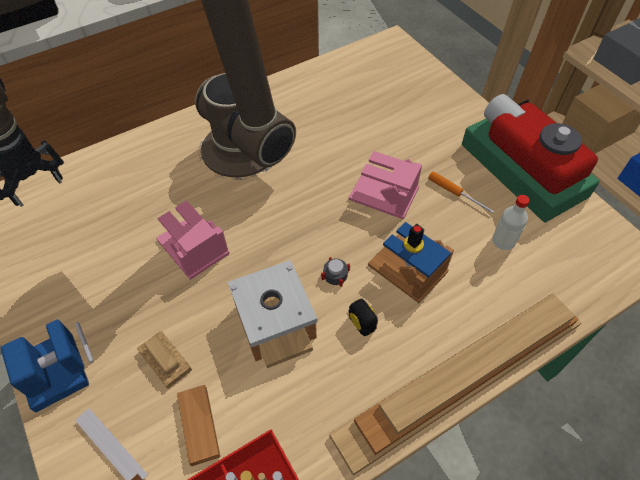

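View pics/top0.png

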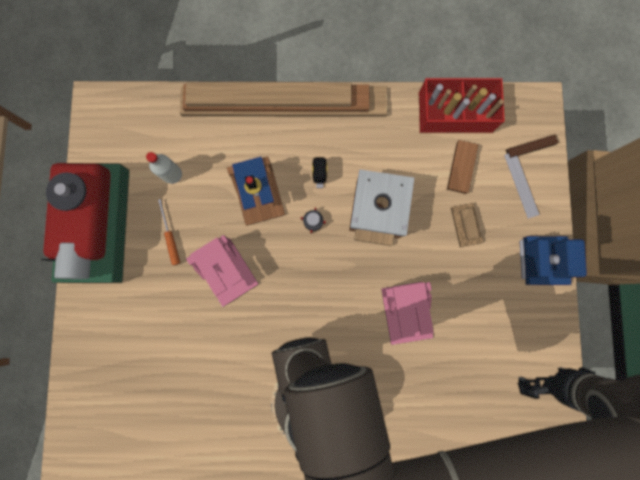

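The scene view shows the probe in the blue fork near (414,240) and the jig bush at (271,300). In the top view they are at (252,185) and (382,202). Next I'll enlarge both.

Run:
```python
from h import *
s=cv2.imread('pics/scene0.png'); t=cv2.imread('pics/top0.png')
def crop(im,u,v,w,h,k,name): cv2.imwrite(name,cv2.resize(im[v:v+h,u:u+w],None,fx=k,fy=k,interpolation=cv2.INTER_CUBIC))
a=lambda im,u,v,w,h,k:cv2.resize(im[v:v+h,u:u+w],None,fx=k,fy=k,interpolation=cv2.INTER_CUBIC)
cv2.imwrite('pics/c1.png',np.hstack([a(s,365,210,100,100,4),a(s,225,250,100,100,4)]))
cv2.imwrite('pics/c2.png',np.hstack([a(t,220,145,80,80,5),a(t,342,160,80,80,5)]))
```

```text
(no output)
```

View pics/c1.png

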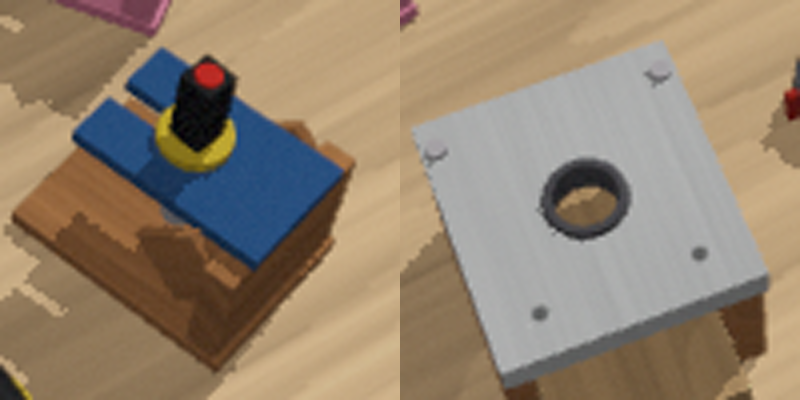

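View pics/c2.png

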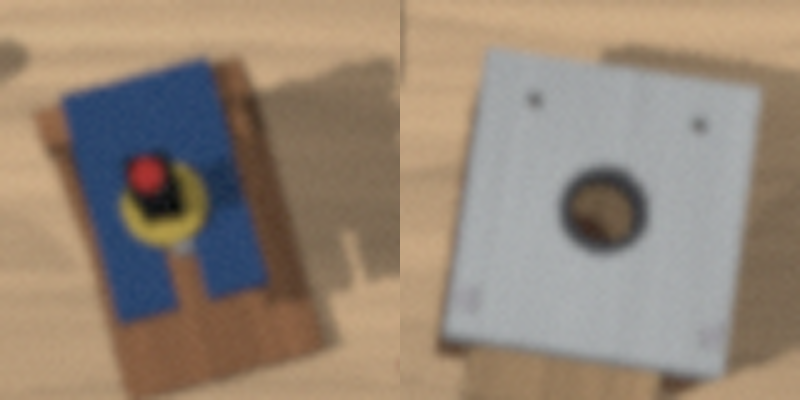

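Run:
```python
from h import *
np.set_printoptions(precision=1,suppress=True)
def S(c,o,k): return o[0]+(c[0]+.5)/k-.5,o[1]+(c[1]+.5)/k-.5
def R(n,c,z,lab):
    o,k={'sF':((365,210),4),'sJ':((225,250),4),'tF':((220,145),5),'tJ':((342,160),5)}[n]
    u,v=S(c,o,k); cam='scene' if n[0]=='s' else 'top'
    d=np.load(f'pics/{cam}0.npy')[int(round(v)),int(round(u))]
    print(lab,n,np.array([u,v]),ray(cam,u,v,z), 'depth:',px2w(cam,u,v,d))
    return ray(cam,u,v,z)
for n,cs in(('sF',[(73,135),(165,47),(343,172),(252,265)]),('tF',[(117,325),(268,287),(208,57),(63,97)])):
    P=[R(n,c,105,'fork') for c in cs]
    c=np.mean(P,0); x=(P[2]+P[3]-P[0]-P[1])/2; y=(P[0]+P[3]-P[1]-P[2])/2  # x closed-ward
    print('ctr',c,'len',np.linalg.norm(x),np.linalg.norm(y),'yawx',np.degrees(np.arctan2(x[1],x[0])),'yawy-90',np.degrees(np.arctan2(y[1],y[0])))
R('sF',(196,133),113,'collar');R('tF',(164,205),113,'collar')
R('sF',(208,75),168,'cap');R('tF',(148,174),168,'cap')
R('sJ',(186,198),114,'bush');R('tJ',(204,209),114,'bush')
for n,cs in(('sJ',[(12,128),(262,42),(367,282),(105,378)]),('tJ',[(362-400+400-0,0)] if 0 else [(44,335),(324,377),(360,90),(88,48)])):
    P=[R(n,c,110,'jig') for c in cs]
    print(np.mean(P,0),[np.linalg.norm(P[i]-P[(i+1)%4]) for i in range(4)])
```

```text
fork sF [382.9 243.4] [551.9 112.4 105. ] depth: [551.7 112.5 104.7]
fork sF [405.9 221.4] [528.4 196.  105. ] depth: [474.1 251.1   4.2]
fork sF [450.4 252.6] [654.5 229.2 105. ] depth: [655.8 227.4 108.1]
fork sF [427.6 275.9] [676.6 146.5 105. ] depth: [675.1 148.5 101. ]
ctr [602.9 171.  105. ] len 129.86846692153708 86.20796101265212 yawx 15.039204507117349 yawy-90 -74.68112842822246
fork tF [243.  209.6] [528.1 195.1 105. ] depth: [547.  212.5   9.8]
fork tF [273.2 202. ] [549.4 113.8 105. ] depth: [550.7 114.4  98.9]
fork tF [261.2 156. ] [678.2 149.1 105. ] depth: [713.1 164.3  -1.4]
fork tF [232.2 164. ] [655.3 228.2 105. ] depth: [655.1 228.1 105.5]
ctr [602.8 171.5 105. ] len 132.51532967786616 83.22059986113494 yawx 14.975860733896623 yawy-90 105.38150830916435
collar sF [413.6 242.9] [592.2 169.8 113. ] depth: [602.1 159.  133.5]
collar tF [252.4 185.6] [592.7 170.  113. ] depth: [582.5 163.5 152.8]
cap sF [416.6 228.4] [590.7 170.2 168. ] depth: [592.4 168.4 171.4]
cap tF [249.2 179.4] [595.  169.8 168. ] depth: [594.8 169.6 168.7]
bush sJ [271.1 299.1] [ 549.4 -181.7  
[... 291 characters left out ...]
110. ] depth: [ 639.7 -121.8  104.6]
jig sJ [250.9 344.1] [ 618.1 -266.7  110. ] depth: [ 614.4 -265.9  102. ]
[ 549.7 -182.1  110. ] [np.float64(148.41619320469823), np.float64(162.96945840371558), np.float64(145.59865081343318), np.float64(162.2807255101293)]
jig tJ [350.4 226.6] [481.9 -94.7 110. ] depth: [489.9 -98.1  59.4]
jig tJ [406.4 235. ] [ 459.7 -243.8  110. ] depth: [ 459.7 -243.8  109.8]
jig tJ [413.6 177.6] [ 617.1 -266.8  110. ] depth: [ 648.  -291.    -2.1]
jig tJ [359.2 169.2] [ 640.1 -119.4  110. ] depth: [ 673.1 -129.3   -1.2]
[ 549.7 -181.2  110. ] [np.float64(150.7629207961942), np.float64(158.9924545390217), np.float64(149.12656057255563), np.float64(160.1861414180587)]
```

Call:
{"name": "arm_command", "arguments": {"deltas": [[0, 0, 0, -1, 85], [0, 0, 0, -1, 85]]}}

```text
time_s: 0.35
tool_pos: [119.0, -511.1, 230.9]
eef_rot: [0.986, 0.165, -0.0, -0.0]
force: [0.1, -0.3, -0.7]
width: 85.4
```

```bash
cat >> h.py <<'E'
from scipy.spatial.transform import Rotation as Ro
def plan(P,yaw_deg):
    s=env.state(); M=Ro.from_quat(s['eef_rot']).as_matrix()
    y0=np.degrees(np.arctan2(M[1,0],M[0,0]))
    d=M.T@(np.array(P)-s['tool_pos'])/60
    dy=(yaw_deg-y0+180)%360-180
    print('pos',s['tool_pos'],'yaw',y0,'q',s['joint_positions'],'F',s['force'],'w',s['width'],'t',s['time_s'])
    print('delta',d,'turn',-dy/6)
E
python3 - <<'E'
from h import *
np.set_printoptions(precision=3,suppress=True)
plan((592.5,170,230),15); plan((592.5,170,230),195)
print(ray('top',225,240,105),ray('top',255,292,105),ray('top',313,218,44),ray('top',320,170,66))
E
```

```text
pos [ 119.049 -511.113  230.908] yaw 19.050842090636056 q [-1.342  0.126 -0.04   1.405  0.     1.467] F [ 0.062 -0.32  -0.672] w 85.3637027924922 t 0.35
delta [11.164 -8.154  0.023] turn 0.6751403484393421
pos [ 119.049 -511.113  230.908] yaw 19.050842090636056 q [-1.342  0.126 -0.04   1.405  0.     1.467] F [ 0.062 -0.32  -0.672] w 85.3637027924922 t 0.35
delta [11.164 -8.154  0.023] turn -29.32485965156066
[445.059 241.14  105.   ] [307.104 157.385 105.   ] [516.685   6.79   44.   ] [650.513 -12.565  66.   ]
```

Call:
{"name": "arm_command", "arguments": {"deltas": [[0.3, -0.2, 0, -0.4, 85], [0.9, -0.65, 0, -1.2, 85], [1.6, -1.17, 0, -2.1, 85], [2.4, -1.75, 0, -3.1, 85], [3.2, -2.34, 0, -4.1, 85], [4.0, -2.92, 0, -5.1, 85], [4.8, -3.5, 0, -6.1, 85], [5.6, -4.1, 0, -7.1, 85], [6.4, -4.67, 0, -8.1, 85], [7.2, -5.26, 0, -9.1, 85], [8.0, -5.84, 0, -10.1, 85], [8.8, -6.4, 0, -11.1, 85], [9.6, -7.0, 0, -12.1, 85], [10.2, -7.45, 0, -13.0, 85], [10.7, -7.8, 0, -13.8, 85], [11.0, -8.05, 0, -14.2, 85], [11.16, -8.15, 0, -14.3, 85], [11.16, -8.15, 0, -14.3, 85], [11.16, -8.15, 0, -14.3, 85]]}}

```text
time_s: 2.72
tool_pos: [591.1, 169.3, 231.6]
eef_rot: [0.61, 0.793, -0.0, 0.0]
force: [0.3, -0.5, 0.1]
width: 85.0
```

Run:
```python
from h import *
np.set_printoptions(precision=3,suppress=True)
grab('scene','s1');plan((592.5,170,124.5),105)
a=lambda im,u,v,w,h,k:cv2.resize(im[v:v+h,u:u+w],None,fx=k,fy=k,interpolation=cv2.INTER_CUBIC)
cv2.imwrite('pics/s1c.png',a(cv2.imread('pics/s1.png'),340,130,150,150,4))
```

```text
pos [591.195 169.219 231.684] yaw 104.84436307595746 q [ 0.279  0.3    0.179  1.449 -0.     1.591] F [-0.663 -0.477 -0.111] w 85.19708677544375 t 2.775
delta [0.007 0.024 1.786] turn -0.025939487340423284
```

View pics/s1c.png

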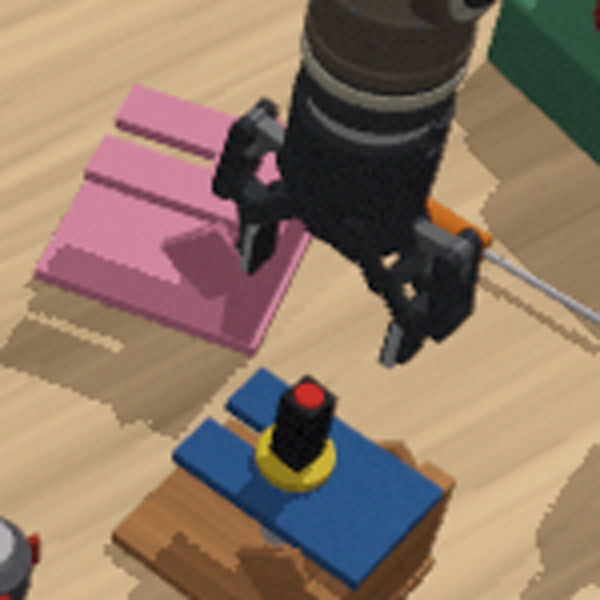

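The open jaws straddle the handle along the slot direction (fingertips at crop (258,250) and (398,345), handle at (308,420)). I'll descend.

Call:
{"name": "arm_command", "arguments": {"deltas": [[0, 0.02, 0.25, 0, 85], [0, 0.02, 0.7, 0, 85], [0, 0.02, 1.15, 0, 85], [0, 0.02, 1.5, 0, 85], [0, 0.02, 1.7, 0, 85], [0, 0.02, 1.78, 0, 85], [0, 0.02, 1.78, 0, 85]]}}

```text
time_s: 3.65
tool_pos: [593.0, 170.2, 124.7]
eef_rot: [0.609, 0.793, 0.0, 0.0]
force: [1.1, -0.5, -0.1]
width: 85.4
```

Run:
```python
from h import *
np.set_printoptions(precision=3,suppress=True)
grab('scene','s2');grab('top','t2');plan((592.5,170,124.5),105)
a=lambda im,u,v,w,h,k:cv2.resize(im[v:v+h,u:u+w],None,fx=k,fy=k,interpolation=cv2.INTER_CUBIC)
cv2.imwrite('pics/s2c.png',np.hstack([a(cv2.imread('pics/s2.png'),360,170,100,120,4),a(cv2.imread('pics/t2.png'),210,135,100,120,4)]))
```

```text
pos [593.344 170.354 125.361] yaw 104.90552186751458 q [ 0.28   0.316 -0.033  1.22  -0.     1.59 ] F [-0.33  -0.15   0.068] w 84.93419776341456 t 3.75
delta [-0.002 -0.015  0.014] turn -0.015746355414236746
```

View pics/s2c.png

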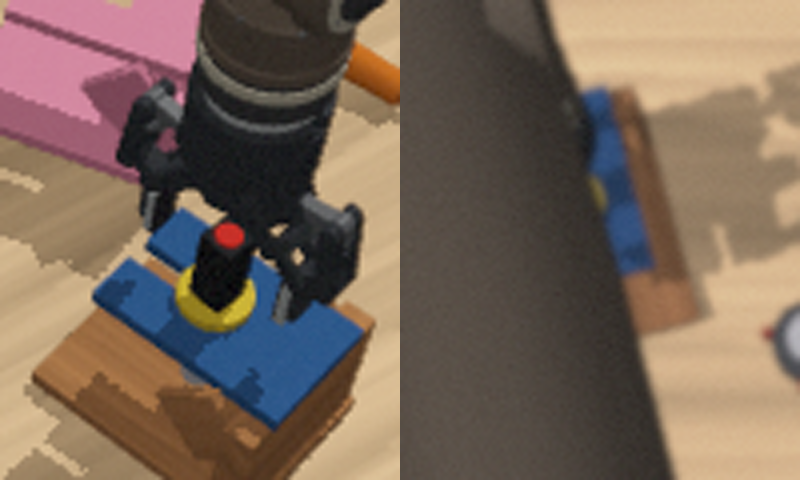

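The jaws straddle the handle: their midpoint in the crop is about (217,262) and the handle's middle about (222,262). I'll close.

Call:
{"name": "arm_command", "arguments": {"deltas": [[0, 0, 0, 0, 50], [0, 0, 0, 0, 30], [0, 0, 0, 0, 15], [0, 0, 0, 0, 15], [0, 0, 0, 0, 15], [0, 0, 0, 0, 15], [0, 0, 0, 0, 15], [0, 0, 0, 0, 15]], "force": 50}}

```text
time_s: 4.75
tool_pos: [593.0, 170.4, 124.8]
eef_rot: [0.609, 0.793, 0.0, 0.0]
force: [0.4, 1.2, 3.9]
width: 23.9
```

Run:
```python
from h import *
np.set_printoptions(precision=3,suppress=True)
grab('scene','s3');plan((592.5,170,124.5),105)
a=lambda im,u,v,w,h,k:cv2.resize(im[v:v+h,u:u+w],None,fx=k,fy=k,interpolation=cv2.INTER_CUBIC)
cv2.imwrite('pics/s3c.png',a(cv2.imread('pics/s3.png'),360,190,100,100,6))
```

```text
pos [593.016 170.334 124.756] yaw 104.9091125831547 q [ 0.28   0.317 -0.033  1.22   0.     1.59 ] F [0.202 0.337 3.534] w 24.064067998212114 t 4.8
delta [-0.003 -0.01   0.004] turn -0.015147902807550887
```

View pics/s3c.png

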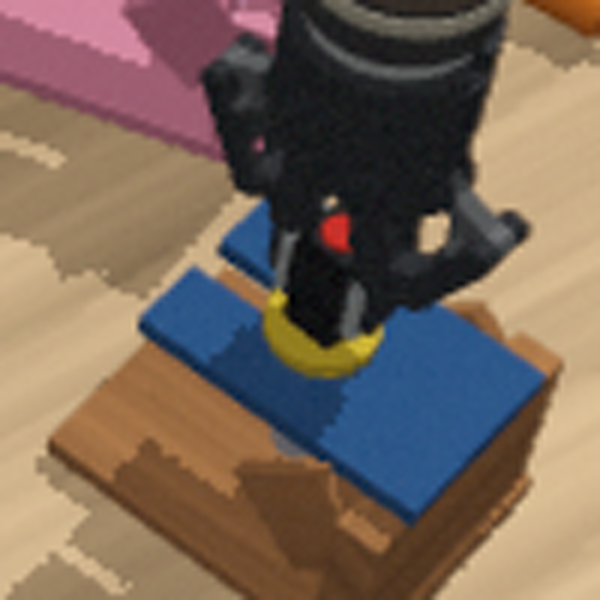

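The width is 24 mm and both pads are on the handle. I'll lift 8 mm straight up, which keeps the head below the fork, and check.

Call:
{"name": "arm_command", "arguments": {"deltas": [[0, 0, -0.04, 0, 15], [0, 0, -0.09, 0, 15], [0, 0, -0.14, 0, 15], [0, 0, -0.14, 0, 15], [0, 0, -0.14, 0, 15]]}}

```text
time_s: 5.42
tool_pos: [592.8, 170.2, 132.8]
eef_rot: [0.609, 0.793, -0.0, -0.0]
force: [-0.5, 0.1, -2.1]
width: 24.3
```

Run:
```python
from h import *
np.set_printoptions(precision=3,suppress=True)
grab('scene','s4');plan((593-95*.966,170.3-95*.259,133),105)
a=lambda im,u,v,w,h,k:cv2.resize(im[v:v+h,u:u+w],None,fx=k,fy=k,interpolation=cv2.INTER_CUBIC)
cv2.imwrite('pics/s4c.png',a(cv2.imread('pics/s4.png'),360,190,100,100,6))
```

```text
pos [592.789 170.219 132.776] yaw 104.90721222147853 q [ 0.28   0.314 -0.019  1.238 -0.     1.59 ] F [ 0.042  0.091 -2.793] w 24.184431793834957 t 5.475
delta [-0.002 -1.58  -0.003] turn -0.015464629753580539
```

View pics/s4c.png

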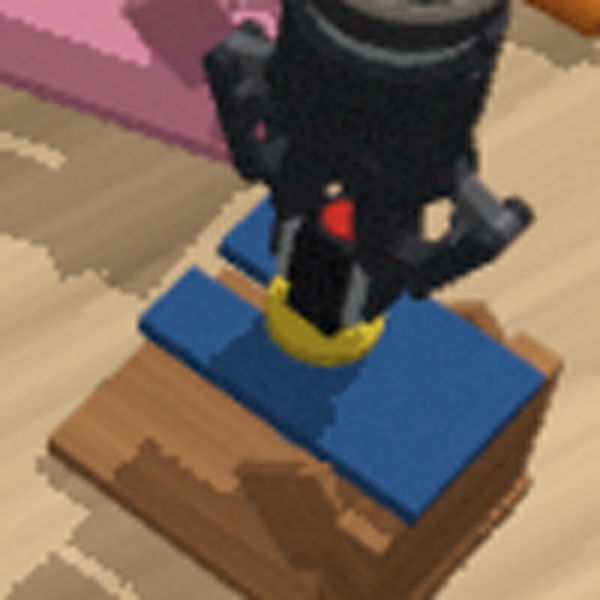

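The probe is lifted: its weight reads about 2.5 N and the collar is clear of the fork. I'll draw it out along the slot, half way first to check forces.

Call:
{"name": "arm_command", "arguments": {"deltas": [[0, -0.04, 0, 0, 15], [0, -0.12, 0, 0, 15], [0, -0.24, 0, 0, 15], [0, -0.36, 0, 0, 15], [0, -0.48, 0, 0, 15], [0, -0.56, 0, 0, 15], [0, -0.6, 0, 0, 15], [0, -0.6, 0, 0, 15]]}}

```text
time_s: 6.48
tool_pos: [558.0, 161.0, 133.0]
eef_rot: [0.609, 0.793, 0.0, 0.0]
force: [-0.4, -0.9, -2.2]
width: 24.2
```

Run:
```python
from h import *
np.set_printoptions(precision=3,suppress=True)
grab('scene','s5');plan((593-95*.966,170.3-95*.259,133),105)
a=lambda im,u,v,w,h,k:cv2.resize(im[v:v+h,u:u+w],None,fx=k,fy=k,interpolation=cv2.INTER_CUBIC)
cv2.imwrite('pics/s5c.png',a(cv2.imread('pics/s5.png'),350,190,100,100,6))
```

```text
pos [558.192 161.013 132.961] yaw 104.90834573383603 q [ 0.281  0.247 -0.108  1.216 -0.     1.591] F [ 0.342  0.581 -2.25 ] w 23.81305198007179 t 6.525
delta [-0.002 -0.983 -0.001] turn -0.015275711027328498
```

View pics/s5c.png

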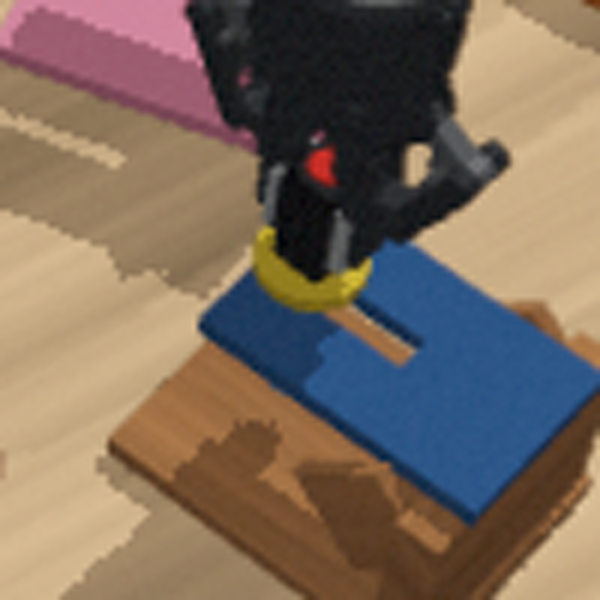

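Call:
{"name": "arm_command", "arguments": {"deltas": [[0, -0.06, 0, 0, 15], [0, -0.2, 0, 0, 15], [0, -0.38, 0, 0, 15], [0, -0.56, 0, 0, 15], [0, -0.74, 0, 0, 15], [0, -0.9, 0, 0, 15], [0, -1.0, 0, 0, 15], [0, -1.0, 0, 0, 15], [0, -1.0, -0.1, 0, 15], [0, -1.0, -0.4, 0, 15], [0, -1.0, -0.85, 0, 15], [0, -1.0, -1.3, 0, 15], [0, -1.0, -1.75, 0, 15], [0, -1.0, -2.1, 0, 15], [0, -1.0, -2.25, 0, 15], [0, -1.0, -2.28, 0, 15], [0, -1.0, -2.28, 0, 15]]}}

```text
time_s: 8.65
tool_pos: [499.9, 145.5, 268.9]
eef_rot: [0.609, 0.793, -0.0, -0.0]
force: [-0.6, 0.1, -1.6]
width: 23.8
```

Run:
```python
from h import *
np.set_printoptions(precision=3,suppress=True)
grab('scene','s6');plan((549.7,-181.2,270),105)
a=lambda im,u,v,w,h,k:cv2.resize(im[v:v+h,u:u+w],None,fx=k,fy=k,interpolation=cv2.INTER_CUBIC)
cv2.imwrite('pics/s6c.png',a(cv2.imread('pics/s6.png'),330,130,130,130,4))
```

```text
pos [499.827 145.49  268.813] yaw 104.90954028028898 q [ 0.283  0.122  0.038  1.488 -0.     1.594] F [-0.329 -0.316 -1.642] w 23.89379456828715 t 8.7
delta [-5.475 -0.598 -0.019] turn -0.01507661995183677
```

View pics/s6c.png

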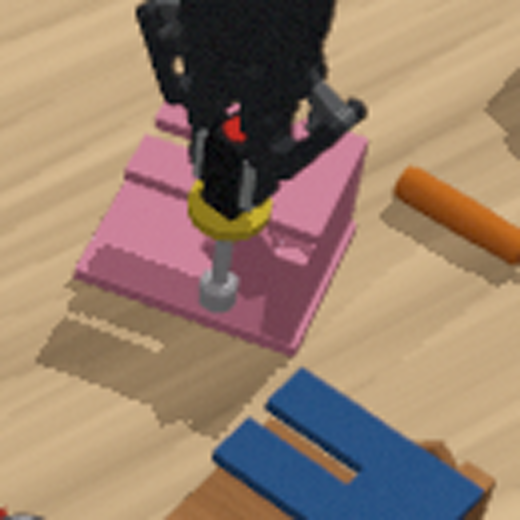

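The probe is free and hangs upright (collar (230,205), head (218,290) in the crop). I'll carry it over the jig at the same height.

Call:
{"name": "arm_command", "arguments": {"deltas": [[-0.1, -0.01, 0, 0, 15], [-0.4, -0.04, 0, 0, 15], [-0.9, -0.1, 0, 0, 15], [-1.5, -0.16, 0, 0, 15], [-2.1, -0.23, 0, 0, 15], [-2.7, -0.3, 0, 0, 15], [-3.3, -0.36, 0, 0, 15], [-3.9, -0.43, 0, 0, 15], [-4.5, -0.49, 0, 0, 15], [-5.0, -0.55, 0, 0, 15], [-5.3, -0.58, 0, 0, 15], [-5.43, -0.6, 0, 0, 15], [-5.47, -0.6, 0, 0, 15], [-5.47, -0.6, 0, 0, 15], [-5.47, -0.6, 0, 0, 15]]}}

```text
time_s: 10.58
tool_pos: [549.7, -180.1, 269.9]
eef_rot: [0.609, 0.793, 0.0, 0.0]
force: [-0.6, 0.3, -1.5]
width: 24.3
```

Run:
```python
from h import *
np.set_printoptions(precision=3,suppress=True)
grab('scene','s7');grab('top','t7');plan((549.7,-181.2,200),105)
a=lambda im,u,v,w,h,k:cv2.resize(im[v:v+h,u:u+w],None,fx=k,fy=k,interpolation=cv2.INTER_CUBIC)
cv2.imwrite('pics/s7c.png',np.hstack([a(cv2.imread('pics/s7.png'),220,200,110,150,4),a(cv2.imread('pics/t7.png'),340,140,90,150,4)]))
```

```text
pos [ 549.778 -180.195  269.861] yaw 104.96856574976415 q [-0.317  0.234  0.176  1.512  0.     0.993] F [ 0.435 -0.617 -2.597] w 23.932719572773728 t 10.675
delta [-0.016 -0.006  1.164] turn -0.005239041705976888
```

View pics/s7c.png

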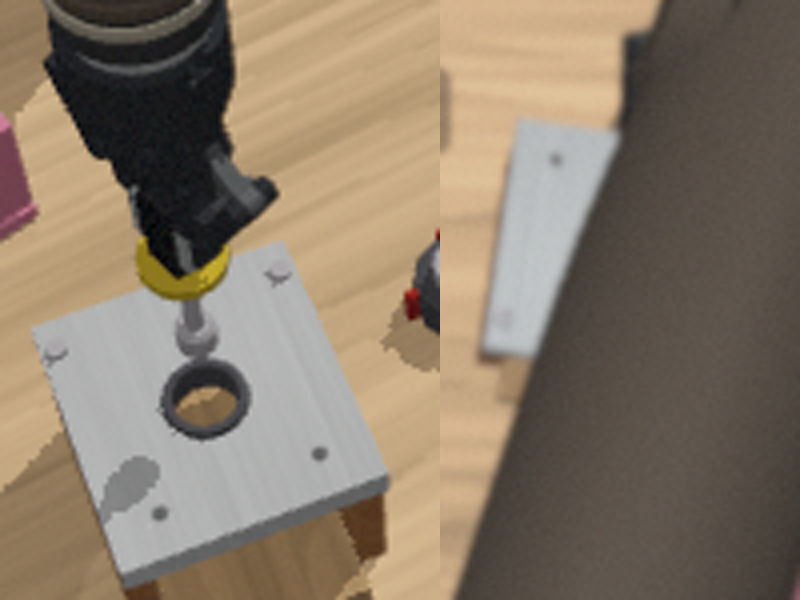

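```bash
cat > m.py <<'E'
from h import *
from scipy.optimize import least_squares
np.set_printoptions(precision=2,suppress=True)
def cloud(tag,mask,cam='scene'):
    d=np.load(f'pics/{tag}.npy'); v,u=np.nonzero(mask&(d>0)); return u,v,np.array([px2w(cam,a,b,d[b,a]) for a,b in zip(u,v)])
def collar(tag):
    im=cv2.imread(f'pics/{tag}.png').astype(int); b,g,r=im[...,0],im[...,1],im[...,2]
    m=(r>90)&(g>70)&(b<0.35*r); m[:, :225]=0; m[:,330:]=0; m[:190]=0; m[310:]=0
    m=cv2.morphologyEx(m.astype(np.uint8),cv2.MORPH_OPEN,np.ones((2,2)))>0
    u,v,P=cloud(tag,m); print('collar px',len(u),u.min(),u.max(),v.min(),v.max(),'z pct',np.percentile(P[:,2],[2,10,50,90,98]))
    return u,v,P
E
python3 - <<'E'
from m import *
u,v,P=collar('s7')
# side points: below top face
ztop=np.percentile(P[:,2],95)
S=P[P[:,2]<ztop-3]
print(len(S),ztop)
f=lambda p:np.hypot(S[:,0]-p[0],S[:,1]-p[1])-23
r=least_squares(f,[550,-181],loss='soft_l1'); print('collar side fit',r.x,np.std(r.fun))
# head: grey pixels
d=np.load('pics/s7.npy')
W=np.array([[px2w('scene',a,b,d[b,a]) for a in range(255,285)] for b in range(270,300)]).reshape(-1,3)
for lo,hi,R in((160,200,11),(205,232,5)):
    H=W[(W[:,2]>lo)&(W[:,2]<hi)]; print('n',len(H),H.min(0),H.max(0))
    if len(H)>5:
        r=least_squares(lambda p:np.hypot(H[:,0]-p[0],H[:,1]-p[1])-R,[550,-181],loss='soft_l1'); print(r.x,np.std(r.fun))
E
```

```text
collar px 154 255 277 261 275 z pct [110.4  251.35 258.49 260.86 263.13]
89 261.9341217755952
collar side fit [ 546.8  -177.07] 15.343984032769155
n 99 [ 540.4  -191.68  171.9 ] [ 561.44 -169.68  199.8 ]
[ 547.25 -179.92] 2.219841424539615
n 20 [ 547.41 -185.23  206.41] [ 553.68 -176.71  223.58]
[ 548.35 -180.32] 0.8651013747289654
```

```bash
cat >> m.py <<'E'
def overlay(tag,xy,z0,out,o=(235,225,75,95),k=8,bush=(549.7,-181.2)):
    im=cv2.imread(f'pics/{tag}.png'); u,v,w,h=o
    c=cv2.resize(im[v:v+h,u:u+w],None,fx=k,fy=k,interpolation=cv2.INTER_CUBIC)
    t=np.linspace(0,2*np.pi,90)
    def circ(x,y,z,R,col):
        p=np.array([w2px('scene',(x+R*np.cos(a),y+R*np.sin(a),z)) for a in t])
        q=((p-[u,v]+.5)*k-.5).round().astype(int); cv2.polylines(c,[q.reshape(-1,1,2)],True,col,1)
    for z,R in((0,23),(8,23),(-59,11),(-80,11),(-59,5),(0,5)): circ(xy[0],xy[1],z0+z,R,(0,0,255))
    circ(bush[0],bush[1],114,24,(0,255,0));circ(bush[0],bush[1],114,18,(0,255,0));circ(bush[0],bush[1],90,18,(255,255,0))
    cv2.imwrite(out,c)
E
python3 - <<'E'
from m import *
overlay('s7',(549.7,-180.2),250.5,'pics/o7.png')
E
```

```text
(no output)
```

View pics/o7.png

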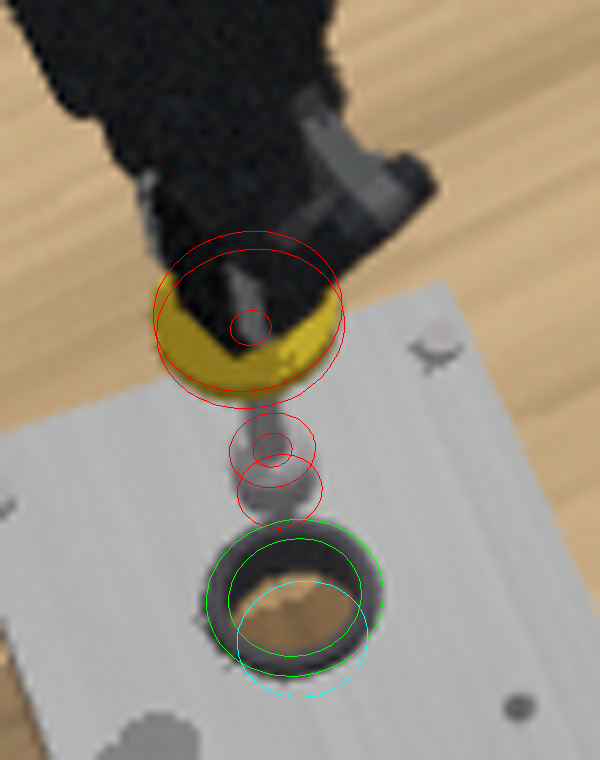

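The bush overlay fits. The probe's head sits about 0.5–1 px up and left of the prediction, roughly 2 mm towards -x. I'll lower it to just above the rim for a relative check.

Call:
{"name": "arm_command", "arguments": {"deltas": [[0, 0, 0.1, 0, 15], [0, 0, 0.3, 0, 15], [0, 0, 0.5, 0, 15], [0, 0, 0.68, 0, 15], [0, 0, 0.78, 0, 15], [0, 0, 0.8, 0, 15], [0, 0, 0.8, 0, 15]]}}

```text
time_s: 11.55
tool_pos: [549.9, -180.9, 222.0]
eef_rot: [0.609, 0.793, 0.0, 0.0]
force: [0.7, -0.1, -1.4]
width: 23.7
```

Run:
```python
from m import *
grab('scene','s8');plan((549.7,-181.2,200),105)
overlay('s8',(549.7,-180.9),env.state()['tool_pos'][2]-19.5,'pics/o8.png',o=(240,255,60,70),k=9)
a=cv2.imread('pics/s8.png')[255:325,240:300]; cv2.imwrite('pics/o8b.png',cv2.resize(a,None,fx=9,fy=9,interpolation=cv2.INTER_CUBIC))
```

```text
pos [ 549.93 -180.91  222.11] yaw 104.90821705883293 q [-0.32  0.23  0.06  1.41  0.    0.99] F [-0.55  0.32 -2.43] w 24.084641521943535 t 11.6
delta [-0.   -0.01  0.37] turn -0.015297156861180383
```

View pics/o8.png

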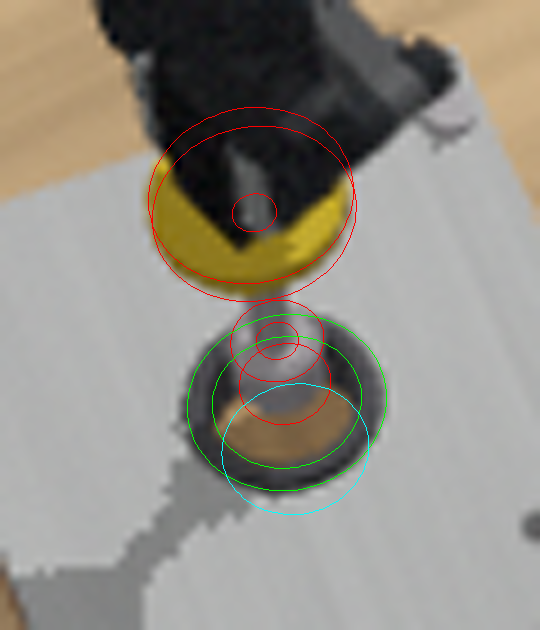

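View pics/o8b.png

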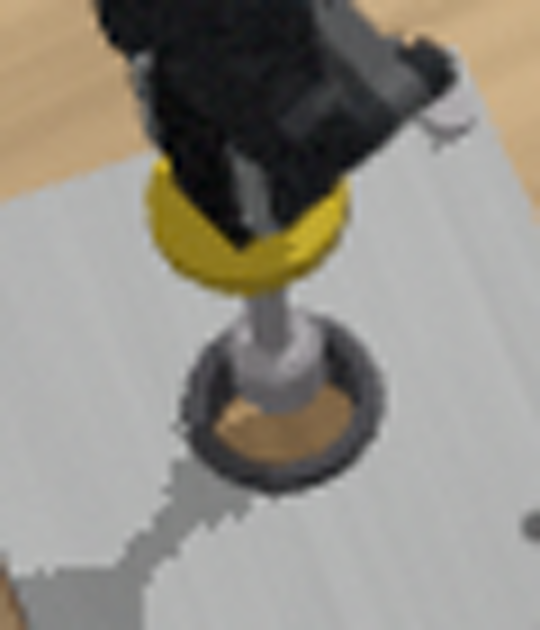

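Run:
```python
from m import *
for tag in ('s7','s8'):
    d=np.load(f'pics/{tag}.npy'); z0=(269.9 if tag=='s7' else 222.1)-19.6
    # plate reference
    pl=[px2w('scene',u,v,d[v,u]) for u,v in((300,300),(302,310),(240,290),(245,300),(290,285))]; print(tag,'plate z',np.array(pl)[:,2])
    W=np.array([[px2w('scene',a,b,d[b,a]) for a in range(250,285)] for b in range(255,312)]).reshape(-1,3)
    near=np.hypot(W[:,0]-549,W[:,1]+181)<26
    W=W[near&(W[:,2]>z0-85)]
    h=np.histogram(W[:,2]-z0,bins=np.arange(-84,16,4)); print(list(zip(h[1],h[0])))
    for lo,hi,R in((-74,-64,11),(-56,-30,5)):
        H=W[(W[:,2]-z0>lo)&(W[:,2]-z0<hi)]
        if len(H)>5:
            r=least_squares(lambda p:np.hypot(H[:,0]-p[0],H[:,1]-p[1])-R,[550,-181],loss='soft_l1'); print(R,len(H),r.x,np.std(r.fun))
    T=W[(W[:,2]-z0>5)]; print('collar top',np.percentile(T[:,2]-z0,[5,25,50,75,95]))
```

```text
s7 plate z [111.26 111.07 114.09 111.8  111.44]
[(np.int64(-84), np.int64(0)), (np.int64(-80), np.int64(2)), (np.int64(-76), np.int64(11)), (np.int64(-72), np.int64(11)), (np.int64(-68), np.int64(13)), (np.int64(-64), np.int64(17)), (np.int64(-60), np.int64(30)), (np.int64(-56), np.int64(11)), (np.int64(-52), np.int64(7)), (np.int64(-48), np.int64(4)), (np.int64(-44), np.int64(6)), (np.int64(-40), np.int64(6)), (np.int64(-36), np.int64(3)), (np.int64(-32), np.int64(4)), (np.int64(-28), np.int64(1)), (np.int64(-24), np.int64(0)), (np.int64(-20), np.int64(0)), (np.int64(-16), np.int64(0)), (np.int64(-12), np.int64(0)), (np.int64(-8), np.int64(0)), (np.int64(-4), np.int64(0)), (np.int64(0), np.int64(14)), (np.int64(4), np.int64(57)), (np.int64(8), np.int64(101))]
11 29 [ 548.25 -180.4 ] 0.8843264665579329
5 40 [ 548.67 -180.62] 1.6252885883921193
collar top [ 6.59  8.71 13.8  36.64 57.31]
s8 plate z [110.39 112.13 109.66 111.1  109.72]Traceback (most recent call last):
  File "<stdin>", line 6, in <module>
  File "h.py", line 6, in px2w
    p=camera_params(n); x=(u-p['cx'])/p['fx']*d; y=(v-p['cy'])/p['fy']*d
ValueError: time passes only in moves, steps and waits
```

```bash
python3 - <<'E'
import re
s=open('h.py').read()
s=s.replace("def grab","_c={}\ndef cp(n):\n    if n not in _c: _c[n]=camera_params(n)\n    return _c[n]\ndef grab",1).replace("p=camera_params(n);","p=cp(n);")
open('h.py','w').write(s)
E
python3 - <<'E'
from m import *
for tag in ('s7','s8'):
    d=np.load(f'pics/{tag}.npy'); z0=(269.9 if tag=='s7' else 222.1)-19.6
    pl=np.array([[px2w('scene',a,b,d[b,a]) for a in range(230,318)] for b in range(262,340)]).reshape(-1,3)
    q=pl[np.abs(pl[:,2]-110)<8]; print(tag,'plate z',np.median(q[:,2]),len(q))
    W=np.array([[px2w('scene',a,b,d[b,a]) for a in range(250,285)] for b in range(250,312)]).reshape(-1,3)
    W=W[(np.hypot(W[:,0]-549,W[:,1]+181)<28)&(W[:,2]>z0-85)]
    for lo,hi,R in((-75,-65,11),(-56,-30,5),(1,6,23)):
        H=W[(W[:,2]-z0>lo)&(W[:,2]-z0<hi)]
        r=least_squares(lambda p:np.hypot(H[:,0]-p[0],H[:,1]-p[1])-R,[550,-181],loss='soft_l1'); print(R,len(H),r.x,np.std(r.fun))
    h=np.hypot(W[:,0]-549,W[:,1]+181)
    T=W[(W[:,2]-z0>3)&(W[:,2]-z0<14)&(h<20)]-z0; print('collar top',len(T),np.percentile(T[:,2],[10,25,50,75,90]))
    T=W[(W[:,2]-z0>-64)&(W[:,2]-z0<-54)&(h<9)&(h>6)]-z0; print('head top',len(T),np.percentile(T[:,2],[10,25,50,75,90]))
E
```

```text
s7 plate z 111.37210127942842 4145
11 28 [ 548.22 -180.41] 0.7019411523710594
5 40 [ 548.67 -180.62] 1.6252885883921193
23 28 [ 548.25 -180.43] 2.0667288569763653
collar top 96 [ 7.06  8.03  9.02  9.74 11.75]
head top 26 [-60.94 -59.5  -58.38 -57.01 -55.82]
s8 plate z 111.30021361034176 3857
11 22 [ 548.74 -181.11] 0.9466161854684537
5 32 [ 549.01 -181.7 ] 1.5004116896629063
23 29 [ 548.33 -181.14] 2.763443989747109
collar top 75 [ 6.19  7.54  8.84 10.22 11.75]
head top 25 [-61.29 -60.25 -59.21 -58.42 -57.34]
```

Run:
```python
from m import *
o=(256,282,32,32)
for i,xy in enumerate([(549.7,-180.9),(547.9,-180.2)]):
    overlay('s8',xy,202.4,f'pics/q{i}.png',o=o,k=12)
cv2.imwrite('pics/q.png',np.hstack([cv2.imread('pics/q0.png'),cv2.imread('pics/q1.png')]))
```

```text
(no output)
```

View pics/q.png

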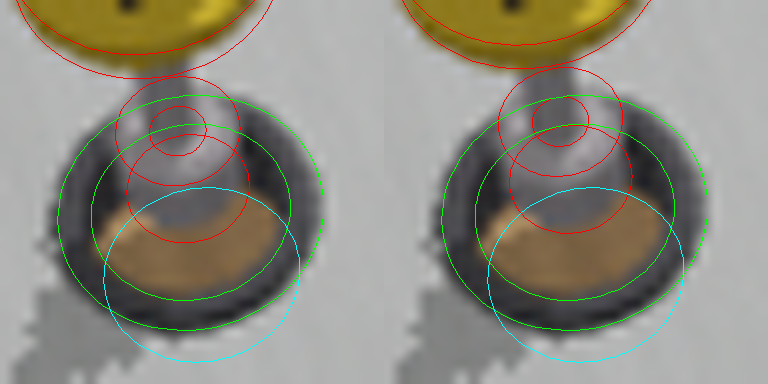

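The overlay at (547.9,-180.2) matches the head better than the nominal one, and the bush sits at about (550,-181.3). So the probe needs to move about +1.8 mm in x and -1 mm in y. I'll correct for that and recheck.

Call:
{"name": "arm_command", "arguments": {"deltas": [[-0.01, 0.015, 0, 0, 15], [-0.02, 0.025, 0, 0, 15], [-0.02, 0.025, 0, 0, 15], [-0.02, 0.025, 0, 0, 15]]}}

```text
time_s: 12.1
tool_pos: [551.5, -181.7, 221.7]
eef_rot: [0.609, 0.793, -0.0, -0.0]
force: [0.9, 0.9, -2.3]
width: 23.8
```

Run:
```python
from m import *
grab('scene','s9');plan((549.7,-181.2,200),105)
o=(248,275,46,46); z=env.state()['tool_pos'][2]-19.6
overlay('s9',(549.7,-181.2),z,'pics/q0.png',o=o,k=8.0)
im=cv2.imread('pics/s9.png')[275:321,248:294]
cv2.imwrite('pics/q9.png',np.hstack([cv2.imread('pics/q0.png'),cv2.resize(im,None,fx=8,fy=8,interpolation=cv2.INTER_CUBIC)]))
```

```text
pos [ 551.5  -181.62  221.69] yaw 104.91027805886974 q [-0.32  0.23  0.07  1.41  0.    0.99] F [-0.05  0.42 -1.6 ] w 23.86434523398111 t 12.15
delta [ 0.01 -0.03  0.36] turn -0.014953656855046423
```

View pics/q9.png

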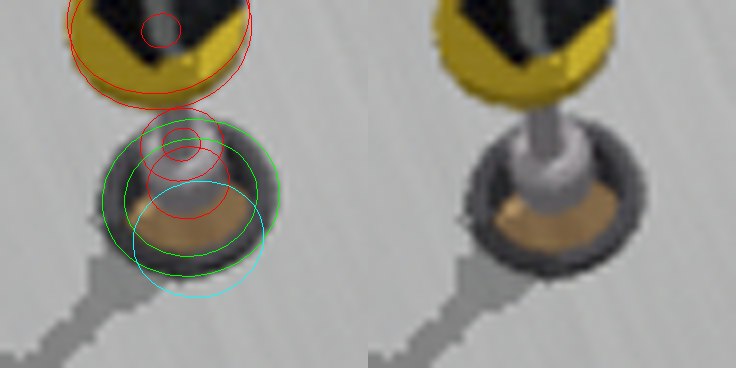

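The head and collar now match the bush centre to about 1 px of the crop. I'll lower it straight down, with a pause to check force.

Call:
{"name": "arm_command", "arguments": {"deltas": [[0, 0, 0.04, 0, 15], [0, 0, 0.12, 0, 15], [0, 0, 0.22, 0, 15], [0, 0, 0.32, 0, 15], [0, 0, 0.42, 0, 15], [0, 0, 0.52, 0, 15], [0, 0, 0.62, 0, 15], [0, 0, 0.72, 0, 15], [0, 0, 0.8, 0, 15], [0, 0, 0.85, 0, 15], [0, 0, 0.85, 0, 15]]}}

```text
time_s: 13.52
tool_pos: [551.4, -181.6, 170.5]
eef_rot: [0.609, 0.793, -0.0, -0.0]
force: [0.2, -0.5, -1.7]
width: 24.2
```

Run:
```python
from m import *
grab('scene','s10');plan((551.5,-181.6,143.6),105)
o=(240,262,60,60); z=env.state()['tool_pos'][2]-19.6
overlay('s10',(549.8,-181.2),z,'pics/q0.png',o=o,k=6.6)
im=cv2.imread('pics/s10.png')[262:322,240:300]
b=cv2.resize(im,None,fx=6.6,fy=6.6,interpolation=cv2.INTER_CUBIC)
cv2.imwrite('pics/q10.png',np.hstack([cv2.imread('pics/q0.png'),b]))
```

```text
pos [ 551.5  -181.65  170.74] yaw 104.90648509395194 q [-0.32  0.24 -0.04  1.3   0.    0.99] F [-0.66 -0.26 -2.65] w 24.160100863158206 t 13.575
delta [0.   0.   0.45] turn -0.01558581767467615
```

View pics/q10.png

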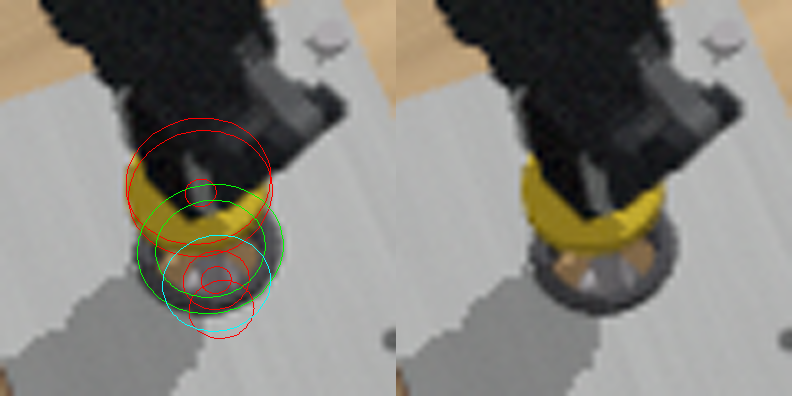

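Call:
{"name": "arm_command", "arguments": {"deltas": [[0, 0, 0.05, 0, 15], [0, 0, 0.15, 0, 15], [0, 0, 0.25, 0, 15], [0, 0, 0.35, 0, 15], [0, 0, 0.42, 0, 15], [0, 0, 0.45, 0, 15], [0, 0, 0.45, 0, 15], [0, 0, 0.45, 0, 15]]}}

```text
time_s: 14.58
tool_pos: [551.6, -181.6, 143.9]
eef_rot: [0.609, 0.793, 0.0, 0.0]
force: [0.3, -0.2, -1.6]
width: 23.9
```

Run:
```python
from m import *
grab('scene','s11');grab('top','t11');plan((551.5,-181.6,143.6),105)
o=(240,262,60,60); z=env.state()['tool_pos'][2]-19.6
overlay('s11',(549.8,-181.2),z,'pics/q0.png',o=o,k=6.6)
im=cv2.imread('pics/s11.png')[262:322,240:300]
b=cv2.resize(im,None,fx=6.6,fy=6.6,interpolation=cv2.INTER_CUBIC)
cv2.imwrite('pics/q11.png',np.hstack([cv2.imread('pics/q0.png'),b]))
# depth collar
u,v,P=collar('s11'); P=P[P[:,2]>115]
print(np.percentile(P[:,2],[2,10,25,50,75,90,98]))
```

```text
pos [ 551.62 -181.66  143.93] yaw 104.9087248262029 q [-0.32  0.24 -0.09  1.24 -0.    0.99] F [-0.28  0.23 -2.01] w 23.88309742292279 t 14.675
delta [ 0.   -0.    0.01] turn -0.01521252896618345
collar px 122 262 281 294 307 z pct [113.7  116.47 132.53 135.44 136.87]
[115.09 125.71 130.03 132.65 134.35 135.53 136.91]
```

View pics/q11.png

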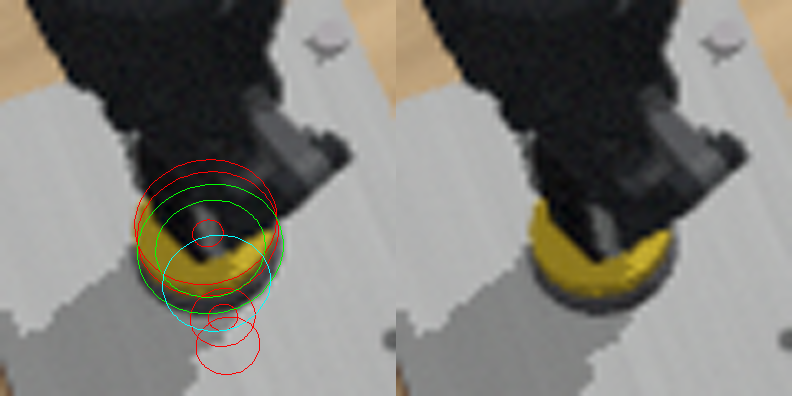

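At the pose, force reads only the probe's weight. I'll do one quantitative silhouette fit for centring, depth-masked for the probe and dark-ring for the bush.

```bash
cat > fit.py <<'E'
from m import *
from scipy.optimize import minimize
t=np.linspace(0,2*np.pi,120)
SS=8
def model(parts,o):
    u,v,w,h=o; m=np.zeros((h*SS,w*SS),np.uint8)
    for (x,y,zs,R) in parts:
        p=np.array([w2px('scene',(x+R*np.cos(a),y+R*np.sin(a),z)) for z in zs for a in t])
        q=((p-[u,v]+.5)*SS).astype(np.float32); hull=cv2.convexHull(q)
        cv2.fillPoly(m,[np.round(hull*16).astype(np.int32)],255,shift=4)
    return cv2.resize(m,(w,h),interpolation=cv2.INTER_AREA)/255.
def zmap(tag,o):
    d=np.load(f'pics/{tag}.npy'); u,v,w,h=o
    return np.array([[px2w('scene',a,b,d[b,a]) for a in range(u,u+w)] for b in range(v,v+h)])
E
python3 - <<'E'
from fit import *
# bush outer in s0: dark ring + interior filled
im=cv2.imread('pics/scene0.png'); o=(255,283,34,34); g=cv2.cvtColor(im,cv2.COLOR_BGR2GRAY)[283:317,255:289].astype(float)
sat=(im[283:317,255:289].max(2).astype(int)-im[283:317,255:289].min(2))
obs=np.clip((175-g)/(175-75),0,1); obs[sat>40]=1
obs[9:25,9:25]=1
f=lambda p:np.sum((model([(p[0],p[1],[114,110],24)],o)-obs)**2)
r=minimize(f,[549.7,-181.2],method='Nelder-Mead',options=dict(initial_simplex=[[549,-181],[551,-181],[550,-182.5]],xatol=.05,fatol=.01)); print('bush',r.x,r.fun)
for tag,TZ in(('s7',269.9),('s8',222.1),('s9',221.7)):
    z0=TZ-19.6
    # collar silhouette below gripper: depth mask
    cv=w2px('scene',(549.8,-181.2,z0)); 
    o=(int(cv[0])-18,int(cv[1]),36,15); Z=zmap(tag,o)
    ob=(Z[...,2]>z0-6).astype(float); wt=np.ones_like(ob)
    # ignore stem zone
    f=lambda p:np.sum((model([(p[0],p[1],[z0,z0+8],23)],o)-ob)**2)
    r=minimize(f,[549.7,-181.2],method='Nelder-Mead',options=dict(initial_simplex=[[548,-181],[551,-181],[550,-183]],xatol=.05,fatol=.01)); print(tag,'collar',r.x,r.fun)
    cv=w2px('scene',(549.8,-181.2,z0-70)); o=(int(cv[0])-9,int(cv[1])-6,18,18); Z=zmap(tag,o)
    ob=(Z[...,2]>116).astype(float) if tag!='s7' else (Z[...,2]>150).astype(float)
    f=lambda p:np.sum((model([(p[0],p[1],[z0-59,z0-80],11),(p[0],p[1],[z0,z0-60],5)],o)-ob)**2)
    r=minimize(f,[549.7,-181.2],method='Nelder-Mead',options=dict(initial_simplex=[[548,-181],[551,-181],[550,-183]],xatol=.05,fatol=.01)); print(tag,'head',r.x,r.fun)
E
```

```text
bush [ 548.23 -181.84] 4.531795847750866
s7 collar [ 547.07 -179.88] 4.946113033448674
s7 head [ 546.73 -179.43] 11.570134563629374
s8 collar [ 547.64 -180.89] 5.578854286812765
s8 head [ 546.57 -180.34] 31.175455594002308
s9 collar [ 549.06 -181.69] 4.7946482122260665
s9 head [ 548.32 -181.16] 38.467143406382164
```

View pics/s11.png

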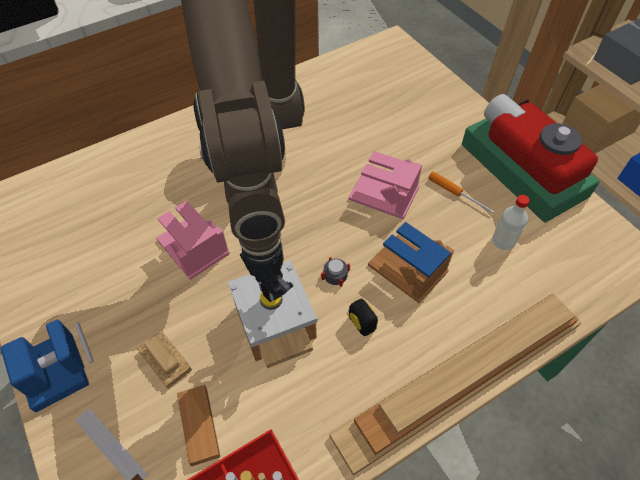

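The probe hangs in the bush at (271,298), the blue fork at (415,248) is empty, and everything else is where it was. The probe and bush fits agree to about 1 mm, so I'm handing in.

Run:
```python
from h import *
s=env.state(); print(s['tool_pos'],s['force'],s['width'],abs(s['dq']).max(),s['time_s'])
print(ticket.sign_off())
```

```text
[ 551.62090613 -181.66066038  143.92822975] [-0.27984589  0.23495658 -2.01176676] 23.88309742292279 0.00199812336846635 14.675
the job is handed in; nothing more can be done
None
```

I took the probe by its handle, lifted it about 8 mm and drew it out through the open end of the blue fork. I then carried it over the jig and lowered it straight down the big bush. The job was handed in at 14.7 s with the grip still closed at 24 mm.

**Last checks:**
- **Contact:** the tool force was about 2 N downwards, which is the probe's own weight. No reading I took during the lowering showed any sign of contact.
- **Stillness:** the arm was at rest, with joint speeds around 0.002 rad/s.
- **Height:** the collar's underside is about 124 mm above the bench, so roughly 10 mm above the rim, good to about 1 mm.
- **Surroundings:** in the last full picture the other things on the bench stand where they were at the start.

**Where the checks disagreed:** centring is only known to about 1–2 mm. The outline fits of the probe, made just above the rim, put it within about 1 mm of the bush. The arm's own readings put it about 1.5 mm off, mainly in x. Edges read off the last pictures suggested about 1–2 mm the other way. I left the probe between these, because the nominal gaps (7 mm round the head, 13 mm round the stem) are much larger. The top camera could not help because the arm blocked its view.

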